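Slide the sequin board out past the end of its ledge

ROBOT

A 6-joint arm with a two-finger parallel gripper is mounted at the origin on the work surface. World frame = base frame: x ahead of the robot, y to its left, z up, the work surface at z = 0. Lengths are in m, angles in degrees, forces in N, time in s.
With the tool pointing down it reaches from about 0.3 to 0.85 m from the base axis. Payload 4.2 kg.
Tool frame: the origin (TCP) lies midway between the tips of the shut fingers; the grasp point (between the pads) lies 19 mm behind it; z points along the fingers, y is the line along which they close (so a half turn about z gives the same grasp; the last joint's range is limited). The gripper opens to 91 mm and grips with 3 to 60 N. Pads are 32 mm wide; open, the fingers measure 118 mm over their backs; the gripper's body (76 mm by 178 mm) begins 60 mm behind the grasp point.
Start: joints at [-66.406, 18.312, 89.639, -0, 72.044, -1.146], TCP at [0.241, -0.522, 0.214] pointing down, gripper open.
Joint ranges: [-177.97, 177.97], [-48.28, 115.42], [12.27, 149.76], [-77.06, 257.06], [2.81, 150.46], [-146.56, 146.56]. Speed limits (degrees/s): [147.25, 147.25, 180, 180, 180, 180].

INTERFACE

Orientations are given as a 3x3 rotation matrix whose columns are the frame's x, y, z axes.
In Python, from cell import robot gives the robot as it stands. Calls block until the motion is done:
- robot.reach(position, orientation): joint-space move of the TCP to a pose.
- robot.movel(position, frame=None, feed=0.15): straight line of the TCP; frame=None keeps the orientation; feed is the mean speed in m/s.
- robot.movej(angles): joint-space move.
- robot.move_gripper(opening, effort=None): opening from 0.0 (shut) to 1.0 (fully open); effort is the grip in N (None keeps the last); returns when the fingers have stopped.
- robot.sleep(seconds).
- robot.ik(position, orientation): joint angles nearest the present ones, or None.
- robot.sense(): the state.
- robot.capture(name): name is "scene" or "top" or "wrist"; returns a dict with "pixels" (480x640x3 uint8, red, green, blue), "K" (3x3 intrinsics, pixels), "pose" (4x4, takes a point from camera to world coordinates); the wrist camera has in their place "hand_eye" (4x4, takes a point from camera to tool coordinates, whose origin is the TCP and whose axes are the flange's). Camera axes: x right, y down, z forward; pixel columns grow to the right and rows downward; lengths in m; the calibration is good to about 2 mm. A picture is of the moment at which its call begins: read the wrist's pose just before it. There is no depth.
A pose or a line that the arm cannot do raises robot.IKError and nothing moves.
- robot.finish_job(): hands the job in; it is judged then, once.
The state is a dict: "time": time; "joints": joint angles; "joint_velocities": joint speeds; "tau": joint torques, N m; "eef_pos": TCP position; "tcp_rot": TCP orientation; "wrist_force": force on the tool from outside, world axes, zero at the start; "torque": the same for the moment, N m; "width": opening from 0.0 (shut) to 1.0 (fully open); "grip_force": force on a finger pad.
Only numpy, scipy, OpenCV 4.12 (cv2) and the standard library are available. Lean on these libraries where they do the work, as an engineer would, in place of code of your own. Each camera call takes 0.05 s, during which the arm holds its last target. There are 200 camera calls.

TASK

The black sequin picture board lies on a raised wooden ledge whose one end is closed by a swinging gate bar. First push the gate's upright peg outwards to swing the gate fully open, then push the board along the ledge towards that end until about 4 cm of it sticks out past the ledge, so that its edge is free for a hanger clip. Leave the board lying flat and straight beside the fence with the gate still open; do not lift the board, and do not disturb the other things on the table.

Things in the scene. Friction and masses are not known exactly. Their poses are not given: they have to be found in the camera images.
- ledge: fixed wooden ledge, 150 mm across (its x) by 380 mm long (its y), flat top 40 mm above the table. Origin: centre of its underside, on the table. A fence strip 12 mm wide and 12 mm high runs along the whole +x edge of the top; its inner face is at x = +63 mm. The gate end is the +y end, at y = +190 mm; the -y end is open and has no fence
- ledge_end (a point): point on the ledge's top, at the edge of the gate end over which the board must stick out (ledge frame: x 12, y 190, z 40 mm); axes as the ledge's
- gate (a joint): swing gate at the +y end, in rad: 0 = bar lies across the ledge (towards its +x), grows counter-clockwise seen from above as the bar swings outwards past the ledge's end; 1.57 = bar points along the ledge's +y, 1.75 = its stop, fully open. It starts between 0 and 0.25. No spring: it turns stiffly and stays where left (about 0.6 N at the peg)
- gate_pivot (a point): the gate's vertical pivot axis, fixed on the ledge's top (ledge frame: x -60, y 172, z 40 mm); axes as the ledge's. The bar is 16 mm wide and its top is 14 mm above the ledge
- gate_peg (a point): centre of the top of the upright round wooden peg near the gate bar's free end: 14 mm diameter, 100 mm from the pivot, its top 52 mm above the ledge top and 38 mm above the bar (92 mm above the table). Its x axis points from the pivot to the peg
- board_center (a point): centre, half-way up, of the loose black board with a sequin flower on it: 90 mm across (its x), 140 mm long (its y), 8 mm thick, 75 to 165 g. Lies flat on the ledge, a few mm from the fence, its y along the ledge's y within some 3 degrees; the sequins are flat. Its centre is 4 mm above the ledge's top
- board_lead_edge (a point): middle of the board's edge that faces the gate, half-way up (70 mm from the board's centre along its y); this edge must end up past the ledge's end
- pin_dish: bystander: low white dish of pins, 92 mm diameter, 22 mm high, on the table beyond the gate end; origin at the centre of its underside
- sequin_dish: bystander: low white dish of sequins, 92 mm diameter, 22 mm high, on the table beyond the -y end; origin at the centre of its underside
- glue_bottle: bystander: white bottle with orange cap, 44 mm diameter, 100 mm high, on the table behind the fence; origin at the centre of its underside
- tape_roll: bystander: cardboard-brown ring of tape, 90 mm diameter, 24 mm high, on the table before the ledge; origin at the centre of its underside
- bead_jar: bystander: amber glass jar with white cap, 50 mm diameter, 60 mm high, on the table before the ledge; origin at the centre of its underside
- mug: bystander: blue mug, 76 mm diameter, 90 mm high; origin at the centre of its underside
- spare_board: bystander: bare black square board, 80 x 80 x 8 mm, lying on the table behind the fence; not the one to push; origin at the centre of its underside
Things that resemble listed ones, but are neither listed nor needed, are in the scene too. What is shaped like the part that bears board_center but blue is not meant.

How it is judged (in metres and radians):
On the way, in this order (a step that is already met when the one before it is completed fails the run):
1. the gate is swung open (past 1.4 rad) while the board is still within 20 mm of where it started (value of joint gate above 1.4 rad and distance of board_center from where it was at the start of the episode below 0.02 m), for 0.2 s.
2. the board, flat on the ledge, sticks out 25 to 60 mm past the gate end, with the gate open (value of joint gate above 1.4 rad and y of board_lead_edge in the frame of ledge between 0.215 and 0.25 m and angle between the y axis of board_center and the y axis of ledge, either way round below 0.17 rad and x of board_center in the frame of ledge above -0.012 m and height (world z) of board_center between 0.041 and 0.047 m and angle between board_center's own z axis and vertical below 0.06 rad), for 0.2 s.
At the end, for the whole second after the job is handed in: the board's leading edge is 25 to 60 mm past the end of the ledge; the board lies flat on the ledge at rest, within 10 degrees of the ledge's direction and not more than 30 mm from the fence; the gate is open past 1.4 rad (all of step 2 and linear speed of board below 0.01 m/s); the robot touches nothing.
It fails at once if the board is lifted off the ledge (by more than 12 mm) (height (world z) of board_center above 0.056 m).
It fails at once if the board falls or tips off the ledge (angle between board_center's own z axis and vertical above 0.25 rad or height (world z) of board_center below 0.03 m).
It fails at once if a bystander is moved by more than 25 mm (distance of any of pin_dish, sequin_dish, glue_bottle, tape_roll, bead_jar, mug, spare_board from where it was at the start of the episode above 0.025 m).
It also fails if it takes over 58 s, if anything falls off the work surface, if the arm or the gripper's body presses on something with over 40 N, if the wrist force passes 120 N, or if a joint passes its speed limit or range.

## Working session

There is one attempt and no reset: what is moved stays moved. The work goes in short steps, each a Python script; the robot and the scene stay as the last script left them, time stands still between calls to the robot, and variables do not carry over. Pictures are saved under pics/ and viewed, at most 10 in all, crops included, and the job is handed in when it is done.

```bash
mkdir -p pics; ls
python3 - <<'E'
from cell import robot
import cv2,numpy as np
for n in("scene","top"):
    c=robot.capture(n);cv2.imwrite(f"pics/{n}0.png",c["pixels"][:,:,::-1]);np.savez(f"{n}0.npz",**{k:c[k] for k in("pixels","K","pose")})
    print(n,c["K"].tolist(),np.round(c["pose"],3).tolist())
s=robot.sense();print(s["eef_pos"],s["tcp_rot"],s["time"])
E
```

```text
pics
scene [[572.2099608353715, 0.0, 315.8561541601974], [0.0, 572.2099608353715, 244.3889229886125], [0.0, 0.0, 1.0]] [[0.61, 0.541, -0.579, 1.261], [0.792, -0.434, 0.429, -0.493], [-0.019, -0.72, -0.693, 0.97], [0.0, 0.0, 0.0, 1.0]]
top [[539.4790509944175, 0.0, 316.7156223913735], [0.0, 539.4790509944175, 234.23767298263868], [0.0, 0.0, 1.0]] [[-0.0, -0.989, 0.151, 0.326], [-1.0, -0.004, -0.027, 0.065], [0.027, -0.151, -0.988, 1.309], [0.0, 0.0, 0.0, 1.0]]
[ 0.24044055 -0.52182129  0.21321868] [[ 9.08231425e-01  4.18467778e-01 -6.30597215e-04]
 [ 4.18468252e-01 -9.08230297e-01  1.43202538e-03]
 [ 2.65289841e-05 -1.56449537e-03 -9.99998776e-01]] 0.1
```

View pics/top0.png

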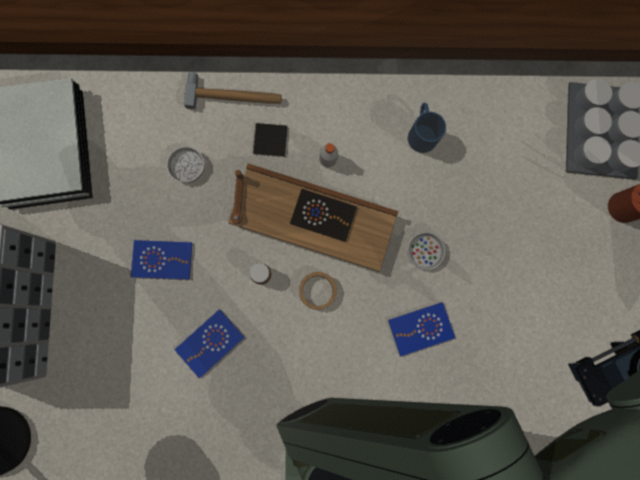

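View pics/scene0.png

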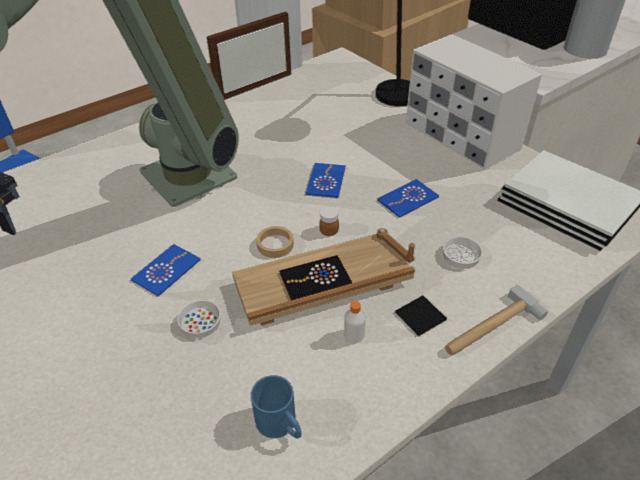

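The top view shows the ledge with its gate end at the left (image left = +y). The bar runs from the pivot near (236,218) to the peg near (239,175), and the fence is on the upper edge. The board is centred near (323,214). The scene view agrees: peg at (411,250), pivot at (382,235). I'll go close with the wrist camera.

```bash
cat > h.py <<'E'
import numpy as np,cv2
from cell import robot
def ray(uv,K,T,z):
    uv=np.atleast_2d(np.asarray(uv,float)); d=np.c_[uv,np.ones(len(uv))]@np.linalg.inv(K).T@T[:3,:3].T
    o=T[:3,3]; return o+d*((z-o[2])/d[:,2])[:,None]
def proj(P,K,T):
    P=np.atleast_2d(P); c=(P-T[:3,3])@T[:3,:3]; q=c@K.T; return q[:,:2]/q[:,2:]
def wrist():
    s=robot.sense(); c=robot.capture("wrist"); W=np.eye(4); W[:3,:3]=s["tcp_rot"]; W[:3,3]=s["eef_pos"]
    return c["pixels"],c["K"],W@c["hand_eye"],c["hand_eye"]
def down(yaw): # tool x at yaw (deg), pointing down
    a=np.radians(yaw); return np.array([[np.cos(a),np.sin(a),0],[np.sin(a),-np.cos(a),0],[0,0,-1.]])
E
python3 - <<'E'
from h import *
d=np.load("top0.npz")
print(ray([(248,166),(396,212),(382,271),(323,214)],d["K"],d["pose"],.04).round(3))
p,K,T,H=wrist(); print(H.round(3).tolist(),K[0,0])
for yaw in(-20,0,20,70,-110,160):
    for r in [(.5,.05,.4)]:
        q=robot.ik(r,down(yaw)); print(yaw,None if q is None else np.round(q))
E
```

```text
[[ 0.687  0.197  0.04 ]
 [ 0.575 -0.16   0.04 ]
 [ 0.433 -0.123  0.04 ]
 [ 0.569  0.016  0.04 ]]
[[0.0, -0.972, -0.234, 0.065], [1.0, 0.0, 0.0, 0.0], [-0.0, -0.234, 0.972, -0.171], [0.0, 0.0, 0.0, 1.0]] 419.8971670355102
-20 [  4.   8.  77.  -0.  95. 114.]
0 [ 4.  8. 77. -0. 95. 94.]
20 [ 4.  8. 77. -0. 95. 74.]
70 [ 4.  8. 77. -0. 95. 24.]
-110 None
160 [  4.   8.  77.  -0.  95. -66.]
```

Run:
```python
from h import *
robot.reach([.56,.04,.30],down(162.6))
p,K,T,H=wrist(); np.savez("w1.npz",p=p,K=K,T=T); cv2.imwrite("pics/w1.png",p[:,:,::-1]); print(robot.sense()["time"])
```

```text
2.525
```

View pics/w1.png

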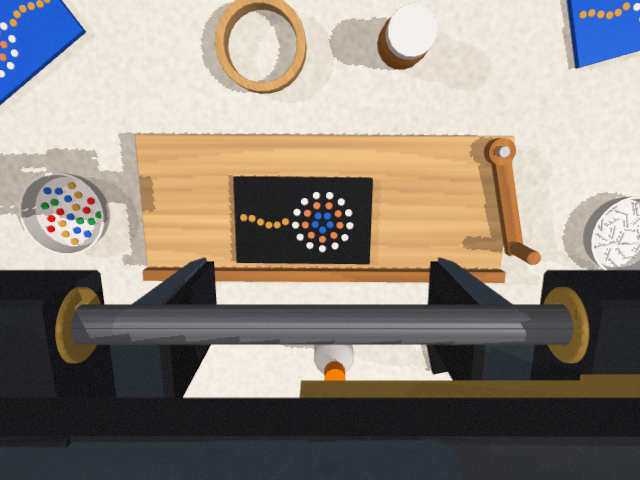

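The wrist view shows the ledge's top -x edge from (136,134) to (514,137). The board corners are about (236,178), (372,178), (370,264) and (237,262). The pivot cap is at (501,152) and the peg top at (533,258).

```bash
cat > loc.py <<'E'
from h import *
d=np.load("w1.npz");p,K,T=d["p"],d["K"],d["T"]
m=(p.max(2)<60).astype(np.uint8); m[268:]=0; m[:, :200]=0; m[:,420:]=0
m=cv2.morphologyEx(m,cv2.MORPH_CLOSE,np.ones((9,9)))
c=max(cv2.findContours(m,0,1)[0],key=cv2.contourArea)[:,0]
P=ray(c,K,T,.048)
r=cv2.minAreaRect((P[:,:2]*1000).astype(np.float32)); print("board",r)
bc=np.array(r[0])/1000
e=ray([(136,134),(514,137)],K,T,.04)[:,:2]; v=e[1]-e[0]; L=np.linalg.norm(v); y=v/L; x=np.array([y[1],-y[0]])
o=e.mean(0)+.075*x
yaw=np.degrees(np.arctan2(x[1],x[0])); print("ledge",o,yaw,L)
R=np.c_[x,y]
def toL(q): return (np.atleast_2d(q)[:,:2]-o)@R
def toW(l): return np.array(l)@R.T+o
print("board L",toL(bc)*1000, "corners",toL(cv2.boxPoints(r)/1000)*1000)
print("peg L",toL(ray((533,258),K,T,.092))*1000,"pivot",toL(ray((501,152),K,T,.058))*1000)
print("fence bottom inner/top outer",toL(ray([(150,267),(145,280),(503,281)],K,T,.052))*1000)
E
python3 loc.py
```

```text
board ((566.975830078125, 15.299049377441406), (138.4059600830078, 89.00251770019531), 71.91365051269531)
ledge [0.56426813 0.03945357] -17.90966438950104 0.37596904324954916
board L [[ 10.00442034 -22.1513905 ]] corners [[-34.71003475 -91.21680704]
 [ 54.29204145 -91.49127277]
 [ 54.71887745  46.91403221]
 [-34.28319875  47.18849793]]
peg L [[ 35.26972997 195.32895633]] pivot [[-60.71322725 169.12777066]]
fence bottom inner/top outer [[  59.29184077 -181.08583513]
 [  73.57895941 -187.58586046]
 [  71.64767689  187.94653721]]
```

Run:
```python
from loc import *
pv=np.array([-.060,.172]); Z=.064
def tp(th,d,z=Z):
    r=np.array([np.cos(th),np.sin(th)]);t=np.array([-r[1],r[0]])
    return [*toW(pv+.1*r-d*t),z], down(yaw+np.degrees(th))
robot.move_gripper(0.0)
th0=.25
P,O=tp(th0,.036,.2); robot.reach(P,O)
f0=np.array(robot.sense()["wrist_force"])
P,O=tp(th0,.036); robot.movel(P,O,feed=.12)
for th in list(np.arange(.25,1.7,.16))+[1.74]:
    P,O=tp(th,.0205); robot.movel(P,O,feed=.1)
    print(round(th,2),(np.array(robot.sense()["wrist_force"])-f0).round(1))
P,O=tp(1.74,.045); robot.movel(P,O,feed=.1)
robot.movel([*P[:2],.2],O,feed=.2)
robot.reach([.56,.04,.30],down(162.1))
p,K,T,H=wrist(); np.savez("w2.npz",p=p,K=K,T=T); cv2.imwrite("pics/w2.png",p[:,:,::-1]); print(robot.sense()["time"])
```

```text
board ((566.975830078125, 15.299049377441406), (138.4059600830078, 89.00251770019531), 71.91365051269531)
ledge [0.56426813 0.03945357] -17.90966438950104 0.37596904324954916
board L [[ 10.00442034 -22.1513905 ]] corners [[-34.71003475 -91.21680704]
 [ 54.29204145 -91.49127277]
 [ 54.71887745  46.91403221]
 [-34.28319875  47.18849793]]
peg L [[ 35.26972997 195.32895633]] pivot [[-60.71322725 169.12777066]]
fence bottom inner/top outer [[  59.29184077 -181.08583513]
 [  73.57895941 -187.58586046]
 [  71.64767689  187.94653721]]
0.25 [ 1.9 -1.1  0. ]
0.41 [ 0.1 -0.2 -0.1]
0.57 [1.5 0.5 0.7]
0.73 [ 0.9 -0.6  0.8]
0.89 [ 1.2 -0.3  0.1]
1.05 [ 0.9 -0.1  1.2]
1.21 [ 1.5 -0.8  0.1]
1.37 [ 1.2 -0.7  1.2]
1.53 [2.  0.3 0.6]
1.69 [ 0.7 -0.4  0.5]
1.74 [ 2.5 -0.8 -0.5]
14.0583
```

View pics/w2.png

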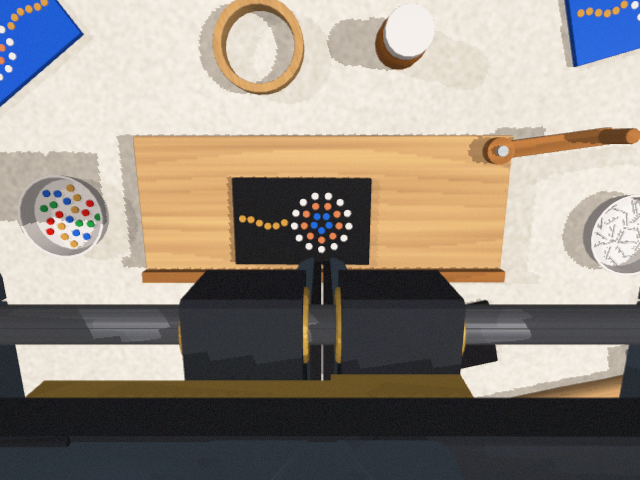

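The gate is fully open: the bar runs from the pivot at (500,151) to the peg at (634,136). The board has not moved, with its corners still near (233,178) and (371,264). Now I'll push it with two spread fingers.

```bash
python3 - <<'E' | tail -n 8
from loc import *
O=down(yaw+90); X=.010
w=lambda y,z:[*toW([X,y]),z]
robot.move_gripper(.55)
robot.reach(w(-.125,.18),O); f0=np.array(robot.sense()["wrist_force"])
robot.movel(w(-.125,.06),O,feed=.12); robot.movel(w(-.125,.0425),O,feed=.03)
print("down",(np.array(robot.sense()["wrist_force"])-f0).round(1),robot.sense()["eef_pos"][2])
for y,f in((-.110,.05),(-.02,.05),(.055,.05),(.073,.03)):
    robot.movel(w(y,.0425),O,feed=f); s=robot.sense(); print(y,(np.array(s["wrist_force"])-f0).round(1))
robot.movel(w(.05,.0425),O,feed=.06); robot.movel(w(.05,.2),O,feed=.2)
robot.reach([.56,.04,.30],down(162.1))
p,K,T,H=wrist(); np.savez("w3.npz",p=p,K=K,T=T); cv2.imwrite("pics/w3.png",p[:,:,::-1]); print(robot.sense()["time"])
m=(p.max(2)<60).astype(np.uint8); m[266:]=0; m[:,:300]=0; m[:,590:]=0
m=cv2.morphologyEx(m,cv2.MORPH_CLOSE,np.ones((9,9)));c=max(cv2.findContours(m,0,1)[0],key=cv2.contourArea)[:,0]
r=cv2.minAreaRect((ray(c,K,T,.048)[:,:2]*1000).astype(np.float32)); print((toL(cv2.boxPoints(r)/1000)*1000).round(1).tolist(),r[2])
E
```

```text
[  71.64767689  187.94653721]]
down [-0.   0.6  0.2] 0.04246477673147085
-0.11 [ 0.2 -0.5  0.6]
-0.02 [ 0.7 -0.1  0.2]
0.055 [ 0.2 -0.2 -0.3]
0.073 [ 0.4  0.8 -0.3]
25.8333
[[-34.5, 62.1], [56.0, 62.2], [55.9, 229.2], [-34.5, 229.2]] 72.1070785522461
```

View pics/w3.png

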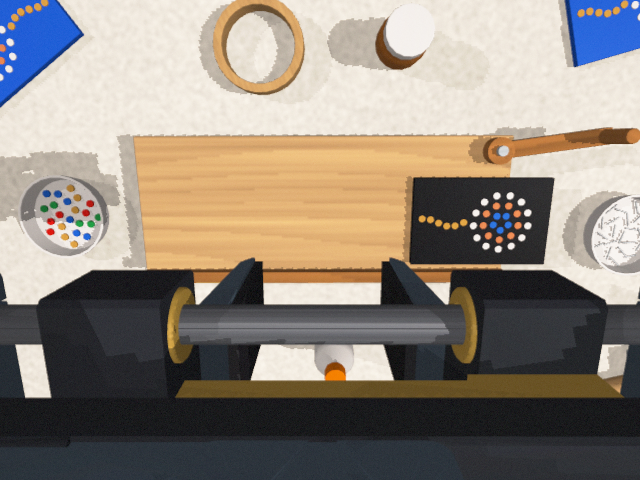

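The board's leading edge, near (554,178)-(545,264), measures y ≈ 229 mm, so it sticks out about 39 mm. It lies straight and flat, the gate is still open, the other things are undisturbed and the arm is clear.

```bash
python3 -c "
from cell import robot
robot.sleep(0.3); print(robot.finish_job())"
```

```text
the job is handed in; nothing more can be done
None
```

The job is handed in: the gate is swung fully open and the board lies flat and straight beside the fence, sticking out about 39 mm past the ledge's end; no verdict was returned.

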